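# Draw a scraper through a covered guideway to clear its chips

## Robot

A 6-joint arm with a two-finger parallel gripper is mounted at the origin on the work surface. World frame = base frame: x ahead of the robot, y to its left, z up, the work surface at z = 0. Lengths are in mm, angles in rad, forces in N, time in s.
With the tool pointing down it reaches from about 300 to 775 mm from the base axis. Payload 14.6 kg.
Tool frame: the origin (TCP) lies at the very end of the fingers, on their centre line; the grasp point (between the pads) lies 19 mm behind it; z points along the fingers, y is the line along which they close (so a half turn about z gives the same grasp; the last joint's range is limited). The gripper opens to 94 mm and grips with 3 to 60 N. Pads are 16 mm wide; open, the fingers measure 119 mm over their backs; the gripper's body (75 mm by 177 mm) begins 78 mm behind the grasp point.
Start: joints at [-1.375, 0.3, 1.521, -0, 1.321, -0.067], TCP at [142.875, -531.108, 205.446] pointing down, gripper open.
Joint ranges: [-3.03, 3.03], [-0.79, 2.21], [0.23, 2.52], [-1.04, 4.18], [0, 3.07], [-2.55, 2.55]. Speed limits (rad/s): [2.22, 2.22, 2.57, 3.14, 3.14, 3.14].

## Interface

Orientations are given as [roll, pitch, yaw] about the fixed x, y, z axes, in that order (R = Rz(yaw) Ry(pitch) Rx(roll)).
In Python, from cell import manip gives the robot as it stands.
- The arm moves only by the tool servo_tool, never from a script. Its argument "rows" is a list of rows, each a list of 7 numbers: the turn, a rotation vector about the world's x, y, z in degrees, then the shift along the world's x, y, z in mm, then the closure, from 0 (fully open) to 1 (shut). In form: [[rx, ry, rz, dx, dy, dz, fingers], ...]. A call has 1 to 20 rows; each row shifts and turns the commanded pose from where the row before left it; what a row does not reach is not made up. A row lasts 1/8 s, in which the tool goes at most 62.5 mm and 10.7 degrees, less where a joint would pass 70% of its speed; a pose out of reach is approached as far as the arm can. A call with a gripper value outside its range is refused whole. The fingers move at their own pace and stop on an object; "grip_force" is the grip in N (left out, the last holds). Time passes only in rows, so rows that do not move let the fingers close. It gives the time, the measured TCP pose, the force, the opening and the grip force at its end, in the units of the state.
- manip.read_state(): the state, without advancing time (a new reading comes with each control period).
- manip.camera(name): name is "side" or "top"; returns the picture (384x512x3 uint8, red, green, blue); there is no depth.
- manip.camera_info(name): a dict with "fx", "fy", "cx", "cy" (pixels), "position" and "rotation" of the camera in the world. Camera axes: x right, y down, z forward; pixel columns grow to the right and rows downward; lengths in mm; the calibration is good to about 2 mm. A picture is of the moment at which its call begins. camera_info takes no time and is no camera call.
- manip.sign_off(): hands the job in; it is judged then, once.
The state is a dict: "clock": time; "joints": joint angles; "qd": joint speeds; "effort": joint torques, N m; "eef_pos": TCP position; "eef_rot": TCP orientation; "wrist_force": force on the tool from outside, world axes, zero at the start; "moment": the same for the moment, N m; "finger_gap": finger opening in mm; "finger_force": force on a finger pad.
Only numpy, scipy, OpenCV 4.12 (cv2) and the standard library are available. Lean on these libraries where they do the work, as an engineer would, in place of code of your own. Each camera call takes 0.05 s, during which the arm holds its last target. There are 200 camera calls.

## Task

Clear the brass chips out of the covered guideway of the black fixture with the pull-through scraper: feed its thin strip in first under the clear guard from the open-bed side, then take the strip on the far side and draw the steel block right through so that it pushes all three chips into the aluminium chip pan. Leave the scraper lying flat on that far side with its block clear of the guard, push the chips with the scraper only and not with the fingers, and leave everything else on the cart where it is.

Things in the scene. Friction and masses are not known exactly. Their poses are not given: they have to be found in the camera images.
- fixture: Black test fixture, fixed. Origin on the cart top under the guideway's centre line; z up, +y the way the scraper travels. Its flat bed is 45 mm above the cart, x -50..115, y -130..50 mm; open for y below -49. A steel bayonet socket (42 mm across, top 69 mm above the cart) stands on it at x 88, y -20 mm, low dark studs at x 88, y -95 and 30.
- tunnel_in (a point): Middle of the tunnel's entry mouth, on the bed (fixture 0, -40, 45 mm), axes as the fixture. Tunnel: 45 mm long in y, 45 mm wide, 26 mm high, between black cheeks 22.5 mm thick, under a clear plastic guard 8 mm thick (top 79 mm above the cart). Angled lead-ins widen the mouth to about 60 mm and reach 9 mm out of it.
- chute_end (a point): Middle of the edge where the bed ends and drops into the chip pan (fixture 0, 50, 45 mm), axes as the fixture. From the tunnel's exit (fixture y 5 mm) to here runs an open chute 45 mm wide with walls 16 mm above the bed, 22.5 mm thick.
- pan_mid (a point): Middle of the floor of the open aluminium chip pan, part of the fixture, axes as the fixture. The pan is 126 mm (x) by 120 mm (y), floor 42 mm below the bed, walls 15 mm above the cart.
- scraper: Pull-through scraper, 320 g, loose: a steel block 40 mm (x) by 50 mm (y) by 20 mm high, with an aluminium strip 10 mm wide, 8 mm thick and 120 mm long that sticks out of its +y face, flush with the top of the block (12..20 mm above the underside). Origin: centre of the block's underside; z up. It balances about 7 mm from the block's centre towards the strip. It starts on the cart top.
- nose (a point): Free end of the scraper's strip, in the middle of its section: 145 mm along +y from the block's centre, 16 mm above the underside.
- chip0: Loose brass chip, 14 x 12 x 8 mm, 12 g, lying in the guideway; origin at the centre of its underside.
- chip1: Loose brass chip, 14 x 12 x 8 mm, 12 g, lying in the guideway; origin at the centre of its underside.
- chip2: Loose brass chip, 14 x 12 x 8 mm, 12 g, lying in the guideway; origin at the centre of its underside.
- oak_base: Bystander: oak base block 110 x 120 x 38 mm, origin under its centre.
- frame: Bystander: brass movement frame, two 50 x 70 mm plates on four pillars, 60 mm high, origin under its centre.
- weight: Bystander: aluminium weight with knurled edge, 36 mm across, 22 mm high, origin under its centre.
- tin: Bystander: chipped enamel tin with pallet arms, 94 mm across, 45 mm high, origin under its centre.

How it is judged:
By the outcome, as a careful person would: the job done as asked, in the order asked, and still so for the second after the job is handed in, with the robot touching nothing.
It also fails if it takes over 54 s, if anything falls off the work surface, if the arm or the gripper's body presses on something with over 40 N, if the wrist force passes 120 N, or if a joint passes its speed limit or range.

## Working session

There is one attempt and no reset: what is moved stays moved. The work goes in short steps, Python scripts to look and compute and a tool call to move; the robot and the scene stay as the last step left them, time stands still between calls to the robot, and variables do not carry over. Pictures are saved under pics/ and viewed, at most 10 in all, crops included, and the job is handed in when it is done.

Besides the shell and the picture viewer there is one more tool, called after "Emit:" by a JSON object that holds its "op" and its "data", one argument or row to a line. servo_tool: Moves the arm, as the interface text tells. Its arguments: {"type":"object","properties":{"rows":{"type":"array","items":{"type":"array","items":{"type":"number"}}},"grip_force":{"type":"number"}},"required":["rows"]}

```bash
ls; mkdir -p pics; python3 - <<'E'
from cell import manip
import cv2
for n in("side","top"):
    im=manip.camera(n); cv2.imwrite(f"pics/{n}0.png",cv2.cvtColor(im,cv2.COLOR_RGB2BGR)); print(n,manip.camera_info(n))
s=manip.read_state();print(s)
E
```

```text
pics
side {'fx': 377.12752371570963, 'fy': 377.12752371570963, 'cx': 255.15387470649083, 'cy': 187.32647385483074, 'position': array([122.15890191, 728.23419109, 813.00093027]), 'rotation': array([-2.27972005,  0.0046193 , -2.56193072])}
top {'fx': 473.8284245666963, 'fy': 473.8284245666963, 'cx': 258.4068190777093, 'cy': 193.20995155330414, 'position': array([ 474.37474317,  -11.00973534, 1435.14700526]), 'rotation': array([-3.0463849 ,  0.00764434, -1.5909082 ])}
{'clock': 0.1, 'joints': array([-1.37464686e+00,  3.00374344e-01,  1.52151501e+00,  1.04295223e-05,
        1.32068045e+00, -6.65561107e-02]), 'qd': array([ 0.00119927, -0.00130153,  0.00093147,  0.0012278 ,  0.0016401 ,
       -0.00165422]), 'effort': array([ 9.00542891e-04, -5.32645583e+01, -3.53282940e+01,  7.09587545e-02,
        2.34971254e-02, -6.06190315e-05]), 'eef_pos': array([ 142.81036099, -530.89929471,  204.96734619]), 'eef_rot': array([-3.14061834e+00, -7.50676062e-05,  2.62702959e-01]), 'wrist_force': array([ 0.15439914,  0.13112645, -0.37330203]), 'moment': array([-0.00742967, -0.0816337 , -0.00578995]), 'finger_force': 0.0, 'finger_gap': 94.1797800871511}
```

View pics/top0.png

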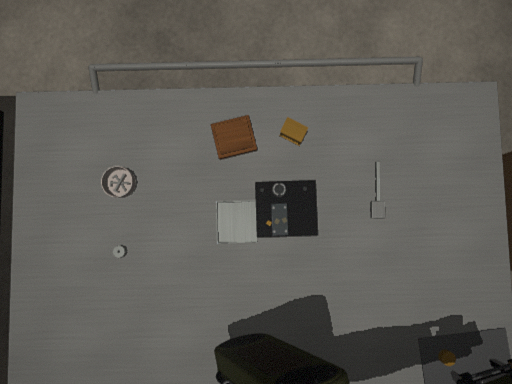

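View pics/side0.png

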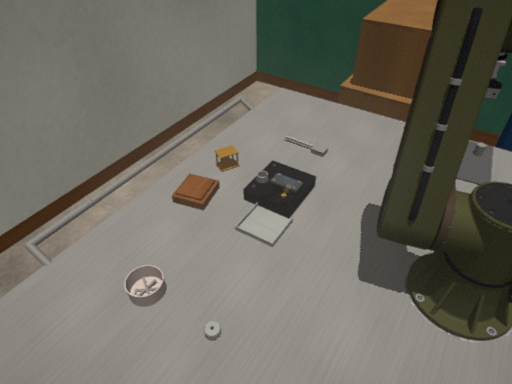

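```bash
cat > h.py <<'E'
import numpy as np, cv2
from scipy.spatial.transform import Rotation as Ro
from cell import manip
I={n:manip.camera_info(n) for n in("side","top")}
def ray(n,u,v):
    i=I[n];d=np.array([(u-i["cx"])/i["fx"],(v-i["cy"])/i["fy"],1.])
    return i["position"],Ro.from_euler("xyz",i["rotation"]).apply(d)
def onz(n,u,v,z):
    p,d=ray(n,u,v);return p+d*(z-p[2])/d[2]
def proj(n,P):
    i=I[n];c=Ro.from_euler("xyz",i["rotation"]).inv().apply(np.array(P)-i["position"])
    return i["fx"]*c[0]/c[2]+i["cx"],i["fy"]*c[1]/c[2]+i["cy"]
def grab(n,name=None,box=None,k=4,g=1.0):
    im=cv2.cvtColor(manip.camera(n),cv2.COLOR_RGB2BGR)
    if name:
        x0,y0,x1,y1=box; c=cv2.resize(im[y0:y1,x0:x1],None,fx=k,fy=k,interpolation=cv2.INTER_CUBIC)
        cv2.imwrite(name,np.clip(c.astype(float)*g,0,255).astype(np.uint8))
    return im
E
python3 - <<'E'
from h import *
im=cv2.imread("pics/top0.png"); sd=cv2.imread("pics/side0.png")
a=cv2.resize(im[150:250,210:400],None,fx=4,fy=4,interpolation=cv2.INTER_CUBIC)
b=cv2.resize(sd[130:245,230:335],None,fx=4,fy=4,interpolation=cv2.INTER_CUBIC)
cv2.imwrite("pics/t1.png",np.clip(a*1.6,0,255));cv2.imwrite("pics/s1.png",np.clip(b*1.6,0,255))
g=im.max(2)
m=(g[150:250,210:330]<60).astype(np.uint8)
c=max(cv2.findContours(m,0,2)[0],key=cv2.contourArea)
bx=cv2.boxPoints(cv2.minAreaRect(c))+[210,150]
print("black",[ (p.round(1),onz("top",*p,45).round(1)) for p in bx])
print("bg",np.median(g[150:250,330:400]))
w=im[150:225,360:395].astype(int); bg=np.array([np.median(im[150:225,340:360].reshape(-1,3),0)])
m=(np.abs(w-bg).sum(2)>40).astype(np.uint8)
for r in m: print("".join(".#"[x] for x in r))
E
```

```text
black [(array([254.5, 181.5]), array([642.4,   7.8,  45. ])), (array([315.7, 179.4]), array([ 644.6, -173.1,   45. ])), (array([317.6, 234.9]), array([ 481.3, -173.3,   45. ])), (array([256.3, 237. ]), array([479. ,   5.6,  45. ]))]
bg 108.0
...................................
...................................
...................................
...................................
...................................
...................................
...................................
...................................
...................................
...................................
...................................
...............#...................
...............####................
...............####................
...............####................
...............#####...............
...............####................
...............####................
...............#####...............
...............####................
...............#####...............
...............#####...............
...............#####...............
...............#####..........
[... 1259 characters left out ...]
......
..........##.............#.........
..........###............#.........
..........###............#.........
..........###............#.........
..........###............#.........
..........##.............#.........
..........###......................
..........##.........#.............
..........##.......................
...........#..###########..........
...................................
...................................
...................................
...................................
...................................
...................................[ WARN:0@0.514] global loadsave.cpp:1063 imwrite_ Unsupported depth image for selected encoder is fallbacked to CV_8U.
```

View pics/t1.png

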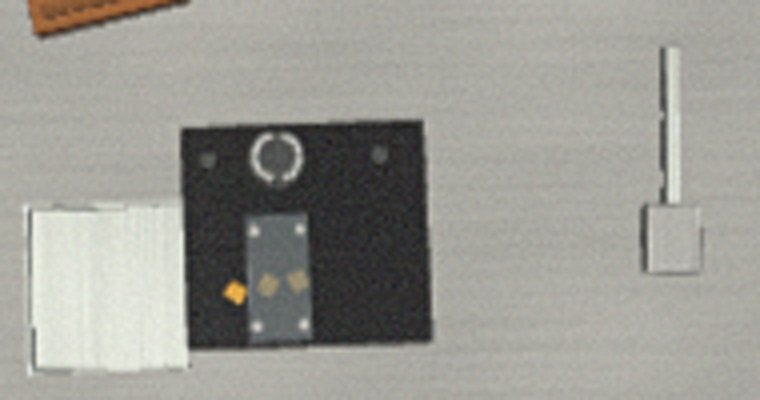

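View pics/s1.png

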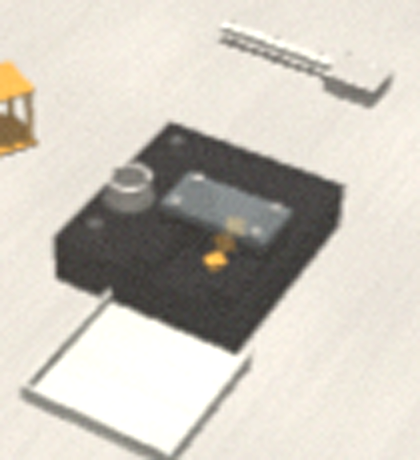

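The top crop shows the fixture bed, the guard at crop (279,278) with two chips under it and one at (235,292) in the chute. The scraper block is at about (676,238), its strip pointing up (+x world). The side crop agrees: the open bed faces the scraper and the pan faces away from it.

```bash
cat >> h.py <<'E'
FO=np.array([528.8,-43.7]); FY=0.0128
def fix(p): c,s=np.cos(FY),np.sin(FY);d=np.array(p)[:2]-FO;return np.array([c*d[0]+s*d[1],-s*d[0]+c*d[1]])
def wor(x,y): c,s=np.cos(FY),np.sin(FY);return FO+[c*x-s*y,s*x+c*y]
E
python3 - <<'E'
from h import *
im=cv2.imread("pics/top0.png")
T=lambda x,y,z:onz("top",210+(x+.5)/4-.5,150+(y+.5)/4-.5,z)
print("guard c(exp 0,-17.5)",fix(np.mean([T(*p,79) for p in[(246,215),(307,213),(312,340),(251,343)]],0)))
for p in[(297,281),(268,286),(235,292)]:print("chip",fix(T(*p,53)))
print("pan c(exp 0,~110)",fix(np.mean([T(*p,15) for p in[(27,204),(30,374)]],0)))
S=lambda x,y:onz("side",230+(x+.5)/4-.5,130+(y+.5)/4-.5,20)
# strip centre line: bright strip pixels
g=im.astype(int).max(2)[160:200,372:384].astype(float); g=np.clip(g-np.median(im[160:200,386:396].max(2))-8,0,None)
pts=np.array([[372+(r*np.arange(12)).sum()/r.sum(),160+k] for k,r in enumerate(g) if r.sum()>20])
W=np.array([onz("top",u,v,20)[:2] for u,v in pts]);f=np.polyfit(W[:,0],W[:,1],1);print("strip slope",f[0],"ends",W[0],W[-1],np.abs(W[:,1]-np.polyval(f,W[:,0])).max())
print("block top corners",[T(*p,20)[:2].round(1) for p in[(648,205),(703,205),(703,272),(648,272)]],"nose",T(670,46,20)[:2])
print("side: nose,front-right...",[S(*p)[:2].round(1) for p in[(225,25),(391,75),(365,97)]])
E
```

```text
guard c(exp 0,-17.5) [ -0.30833411 -17.99391043]
chip [ -2.2271218  -31.99215016]
chip [ -5.16190702 -10.75367897]
chip [-8.72607007 13.41520957]
pan c(exp 0,~110) [1.59824250e-01 1.67329302e+02]
strip slope -0.03408896303993521 ends [ 696.67350376 -364.35160536] [ 584.86030432 -360.28963021] 0.5874434483010305
block top corners [array([ 579.6, -340.9]), array([ 578.8, -382. ]), array([ 528.8, -379.7]), array([ 529.6, -338.8])] nose [ 699.37723836 -362.61345604]
side: nose,front-right... [array([ 698.8, -361.2]), array([ 529.5, -370.7]), array([ 534.4, -326.4])]
```

Emit:
{"op": "servo_tool", "data": {
  "rows": [
    [0,0,-2,40,17,0,0],
    [0,0,-2,40,17,0,0],
    [0,0,-2,40,17,0,0],
    [0,0,-2,40,17,0,0],
    [0,0,-2,40,17,0,0],
    [0,0,-2,40,17,-10,0],
    [0,0,-2,40,17,-20,0],
    [0,0,-2,40,17,-30,0],
    [0,0,-1.1,40,17,-30,0],
    [0,0,0,43.4,18.4,-30,0],
    [0,0,0,0,0,-25,0],
    [0,0,0,0,0,0,0],
    [0,0,0,0,0,0,0]
  ],
  "grip_force": 40
}}

```text
clock: 1.72
eef_pos: [546.3, -360.3, 61.6]
eef_rot: [3.141, -0.001, -0.036]
wrist_force: [0.2, -0.3, 0.7]
finger_gap: 94.1
finger_force: 0.0
```

Emit:
{"op": "servo_tool", "data": {
  "rows": [
    [0,0,0,0,1,-25,0],
    [0,0,0,0,0,-20,0],
    [0,0,0,0,0,-8,0],
    [0,0,0,0,0,-5,0],
    [0,0,0,0,0,0,0],
    [0,0,0,0,0,0,1],
    [0,0,0,0,0,0,1],
    [0,0,0,0,0,0,1],
    [0,0,0,0,0,0,1],
    [0,0,0,0,0,0,1],
    [0,0,0,0,0,0,1],
    [0,0,0,0,0,0,1],
    [0,0,0,0,0,0,1]
  ]
}}

```text
clock: 3.35
eef_pos: [546.3, -358.7, 2.4]
eef_rot: [-3.142, 0.0, -0.036]
wrist_force: [-0.3, 0.2, 0.2]
finger_gap: 39.6
finger_force: 40.0
```

Emit:
{"op": "servo_tool", "data": {
  "rows": [
    [0,0,0,0,0,10,1],
    [0,0,0,0,0,20,1],
    [0,0,0,0,0,30,1],
    [0,0,0,0,0,30,1],
    [0,0,9.28,-1.5,10,30,1],
    [0,0,9.28,-1.5,10,0,1],
    [0,0,9.28,-1.5,10,0,1],
    [0,0,9.28,-1.5,10,0,1],
    [0,0,9.28,-1.5,10,0,1],
    [0,0,9.28,-1.5,10,0,1],
    [0,0,9.28,-1.5,10,0,1],
    [0,0,9.28,-1.5,10,0,1],
    [0,0,9.28,-1.5,10,0,1],
    [0,0,9.28,-1.3,12,0,1],
    [0,0,0,0,0,-30,1],
    [0,0,0,0,0,-20,1],
    [0,0,0,0,0,0,1],
    [0,0,0,0,0,0,1]
  ]
}}

```text
clock: 5.6
eef_pos: [532.0, -257.1, 74.1]
eef_rot: [3.14, 0.001, 1.584]
wrist_force: [-0.6, -1.0, -3.0]
finger_gap: 40.0
finger_force: 40.0
```

```bash
python3 - <<'E'
from h import *
a=grab("top","pics/t2.png",(230,160,400,270)); b=grab("side","pics/s2.png",(220,100,360,235))
A=cv2.imread("pics/t2.png");B=cv2.imread("pics/s2.png")
A=cv2.resize(A,None,fx=.6,fy=.6);B=cv2.resize(B,None,fx=.6,fy=.6)
c=np.zeros((max(A.shape[0],B.shape[0]),A.shape[1]+B.shape[1],3),np.uint8);c[:A.shape[0],:A.shape[1]]=A;c[:B.shape[0],A.shape[1]:]=B
cv2.imwrite("pics/c2.png",np.clip(c*1.5,0,255).astype(np.uint8))
s=manip.read_state();print(s["eef_pos"],s["eef_rot"],fix(s["eef_pos"]),s["clock"],s["joints"])
E
```

```text
[ 531.98593827 -257.04636222   73.90930502] [3.13986422e+00 1.03155406e-03 1.58394106e+00] [   0.45491842 -213.36966402] 5.7 [-5.12077833e-01  5.23040162e-01  1.53098235e+00 -2.92402182e-05
  1.08555745e+00 -5.25209848e-01]
```

View pics/c2.png

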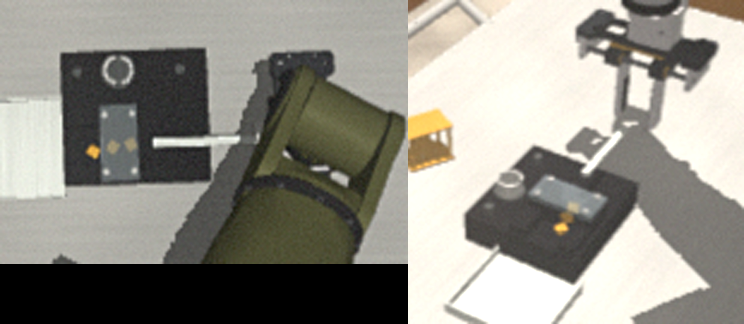

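```bash
python3 - <<'E'
from h import *
A=cv2.imread("pics/t2.png")[2::4,2::4].max(2).astype(float)  # px = 230+i
x0,x1,y0,y1=292,336,212,225
g=A[y0-160:y1-160,x0-230:x1-230]; g=np.where(g>75,g,0)
for k in range(0,x1-x0,1):
    c=g[:,k]
    if c.sum()>100: v=y0+(c*np.arange(y1-y0)).sum()/c.sum(); print(x0+k,round(v,2),fix(onz("top",x0+k,v,91)).round(1),end=" | ")
E
```

```text
293 218.48 [ -0.6 -56.2] | 294 218.85 [ -1.7 -59. ] | 295 218.55 [ -0.9 -61.8] | 296 218.53 [ -1.  -64.7] | 297 218.54 [ -1.1 -67.5] | 298 218.54 [ -1.2 -70.3] | 299 218.54 [ -1.3 -73.2] | 300 218.53 [ -1.4 -76. ] | 301 218.53 [ -1.4 -78.8] | 302 218.54 [ -1.6 -81.6] | 303 218.56 [ -1.7 -84.5] | 304 218.56 [ -1.8 -87.3] | 305 218.58 [ -2.  -90.1] | 306 218.58 [ -2.1 -93. ] | 307 218.57 [ -2.1 -95.8] | 308 218.58 [ -2.2 -98.6] | 309 218.56 [  -2.3 -101.4] | 310 218.54 [  -2.3 -104.3] | 311 218.55 [  -2.4 -107.1] | 312 218.57 [  -2.6 -109.9] | 313 218.57 [  -2.7 -112.8] | 314 218.54 [  -2.7 -115.6] | 315 218.11 [  -1.6 -118.5] | 316 218.07 [  -1.6 -121.3] | 317 216.67 [   2.3 -124.3] | 318 218.13 [  -1.9 -127. ] | 319 218.12 [  -2.  -129.8] | 320 218.07 [  -1.9 -132.6] | 321 218.04 [  -1.9 -135.5] | 322 218.04 [  -2.  -138.3] | 323 218.01 [  -2.  -141.1] | 324 217.46 [  -0.6 -144. ] | 325 216.49 [   2. -147.] | 326 215.72 [   4.2 -149.9] | 327 215.71 [   4.1 -152.7] | 328 215.8 [   3.7 -155.6] | 329 215.47 [   4.6 -158.4] |
```

```bash
python3 - <<'E'
from h import *
B=cv2.imread("pics/s2.png")[2::4,2::4].max(2)  # px=220+i,100+j
print(B[58:78,64:92])
for z in(80,84,88,92): print(z,proj("side",[*wor(0,-57),z]),proj("side",[*wor(0,-100),z]))
E
```

```text
[[175 175 163 129  89  84  86  85  86  87  85  90 106 149 166 150 125  88
  100 144 187 197 178 131  87  82  87  83]
 [173 164 126  90  82  84  86  84  88  89  87  94 124 149 127  90  86  99
  136 177 196 189 150  91  84  87  86  86]
 [170 144  89  82  84  86  86  85  88  84  85  84  88  90  87  83  94 134
  177 197 188 152  94  85  85  87  85  88]
 [172 144  89  82  86  86  88  86  87  85  86  87  85  83  85  95 130 175
  194 187 152 100  85  86  85  85  84  84]
 [173 154 107  87  88  90  89  87  86  87  87  89  86  88  91 128 172 194
  186 149 101  86  84  87  86  88  86  87]
 [171 173 150 120 124 121 120 122 106  85  82  86  84  92 125 172 195 187
  155 100  84  86  86  87  86  85  82  85]
 [137 149 156 168 175 176 177 173 149 109  85  81  89 121 176 202 187 153
  111  85  84  85  85  83  83  87  87  87]
 [ 58  69  97 135 159 166 169 174 171 151 106  88 109 165 203 187 158 105
   86  85  85  86  87  84  86  84  84  86]
 [ 52  47  53  69  98 122 134 156 169 172 152 121 148 183 188 168 127  90
   84  83  85  87  89  84  88  87  86  85]
 [ 52  50  48  48  50  57  67  99 131 152 164 1
[... 1063 characters left out ...]
  43  47  48  50
   46  51  53  49  48  51  47  50  51  48]
 [103 105 108 105 104  88  73  58  53  50  47  44  43  44  48  54  50  49
   48  50  50  49  49  52  50  52  52  50]]
80 (np.float64(292.6520190246754), np.float64(174.21547087801483)) (np.float64(299.04979205115853), np.float64(167.06915966968378))
84 (np.float64(292.7295189344487), np.float64(173.2076613943587)) (np.float64(299.1394267285584), np.float64(166.068924480171))
88 (np.float64(292.80736457947745), np.float64(172.19535596651082)) (np.float64(299.2294520846301), np.float64(165.06432969940724))
92 (np.float64(292.8855582784756), np.float64(171.17852444189384)) (np.float64(299.3198706791504), np.float64(164.05534676279177))
```

Emit:
{"op": "servo_tool", "data": {
  "rows": [
    [0,0,0,0,0,-12,1],
    [0,0,0,0,0,-12,1],
    [0,0,0,0,0,0,1],
    [0,0,0,0,8,0,1],
    [0,0,0,0,10,0,1],
    [0,0,0,0,10,0,1],
    [0,0,0,0,10,0,1],
    [0,0,0,0,10,0,1],
    [0,0,0,0,10,0,1],
    [0,0,0,0,10,0,1],
    [0,0,0,0,10,0,1],
    [0,0,0,0,0,0,1]
  ]
}}

```text
clock: 7.2
eef_pos: [531.5, -178.0, 48.5]
eef_rot: [-3.142, -0.0, 1.585]
wrist_force: [-0.0, 0.4, -2.6]
finger_gap: 39.3
finger_force: 40.0
```

Emit:
{"op": "servo_tool", "data": {
  "rows": [
    [0,0,0,0,10,0,1],
    [0,0,0,0,10,0,1],
    [0,0,0,0,10,0,1],
    [0,0,0,0,10,0,1],
    [0,0,0,0,10,0,1],
    [0,0,0,0,0,-1,1],
    [0,0,0,0,0,-1,1],
    [0,0,0,0,0,0,1]
  ]
}}

```text
clock: 8.2
eef_pos: [531.8, -128.6, 47.4]
eef_rot: [3.141, -0.0, 1.584]
wrist_force: [-2.1, 5.2, 8.9]
finger_gap: 39.3
finger_force: 40.0
```

```bash
python3 - <<'E'
from h import *
a=grab("top","pics/t3.png",(230,160,400,270)); b=grab("side","pics/s3.png",(220,100,360,235))
A=cv2.imread("pics/t3.png");B=cv2.imread("pics/s3.png")
A=cv2.resize(A[:,:320],None,fx=.8,fy=.8);B=cv2.resize(B,None,fx=.9,fy=.9)
c=np.zeros((max(A.shape[0],B.shape[0]),A.shape[1]+B.shape[1],3),np.uint8);c[:A.shape[0],:A.shape[1]]=A;c[:B.shape[0],A.shape[1]:]=B
cv2.imwrite("pics/c3.png",np.clip(c*1.5,0,255).astype(np.uint8))
s=manip.read_state();print(s["eef_pos"],s["wrist_force"],fix(s["eef_pos"]))
E
```

```text
[ 531.86739271 -128.62495984   47.37614014] [-2.89841293  4.97147987  9.03555581] [  1.98013163 -84.95726444]
```

View pics/c3.png

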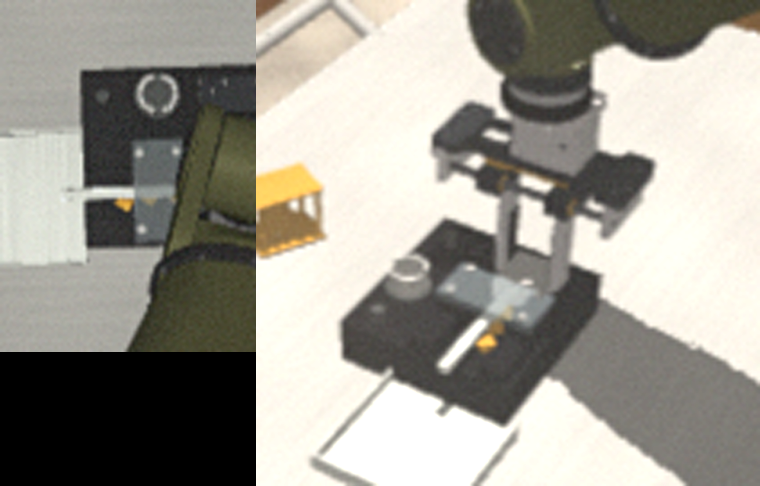

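Emit:
{"op": "servo_tool", "data": {
  "rows": [
    [0,0,0,0,0,0,0.3],
    [0,0,0,0,0,0,0.3],
    [0,0,0,0,0,0,0.3],
    [0,0,0,0,0,10,0.3],
    [0,0,0,0,0,20,0.3],
    [0,0,0,0,0,25,0.3],
    [0,0,0,0,0,25,0.3],
    [0,0,0,0,30,0,0.6],
    [0,0,0,0,40,0,0.6],
    [0,0,0,0,40,0,0.6],
    [0,0,0,0,40,0,0.6],
    [0,0,0,0,40,0,0.6],
    [0,0,0,0,40,0,0.6],
    [0,0,0,0,40,0,0.6],
    [0,0,0,0,0,0,0.6]
  ]
}}

```text
clock: 10.18
eef_pos: [531.3, 143.3, 127.0]
eef_rot: [3.141, -0.0, 1.587]
wrist_force: [0.0, 0.5, 0.1]
finger_gap: 37.6
finger_force: 0.0
```

```bash
python3 - <<'E'
from h import *
a=grab("top","pics/t4.png",(230,160,400,270)); b=grab("side","pics/s4.png",(220,100,360,235))
A=cv2.imread("pics/t4.png");B=cv2.imread("pics/s4.png")
A=cv2.resize(A[:,:500],None,fx=.8,fy=.8);B=cv2.resize(B,None,fx=.7,fy=.7)
c=np.zeros((max(A.shape[0],B.shape[0]),A.shape[1]+B.shape[1],3),np.uint8);c[:A.shape[0],:A.shape[1]]=A;c[:B.shape[0],A.shape[1]:]=B
cv2.imwrite("pics/c4.png",np.clip(c*1.5,0,255).astype(np.uint8))
s=manip.read_state();print(s["eef_pos"],s["wrist_force"],fix(s["eef_pos"]),s["clock"],s["finger_gap"])
print("nose old",fix(onz("top",250.6,219.4,65)))
# nose in side view, bright strip on black
print("side nose proj",[proj("side",[*wor(0,y),65]) for y in(60,70,75)])
E
```

```text
[531.4884458  141.06057373 126.80622676] [ 0.60885043 -0.58899831 -0.15490104] [  5.05309633 184.71102719] 10.275 37.47290408322102
nose old [ 1.88584782 64.59853024]
side nose proj [(np.float64(273.4845395235416), np.float64(199.27469301220174)), (np.float64(271.75201606502566), np.float64(201.2310854823725)), (np.float64(270.8781962863501), np.float64(202.2178163845627))]
```

View pics/c4.png

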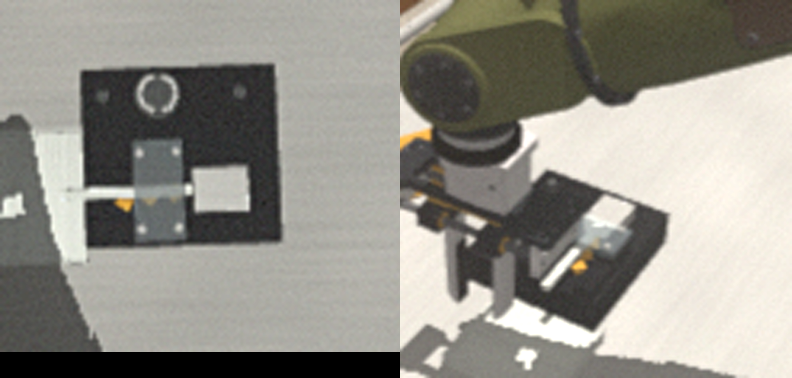

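```bash
python3 - <<'E'
from h import *
A=cv2.imread("pics/t4.png")
g=A.max(2); sub=g[200:280,230:330]; m=(sub>110).astype(np.uint8); m=cv2.morphologyEx(m,cv2.MORPH_OPEN,np.ones((22,22)))
c=max(cv2.findContours(m,0,2)[0],key=cv2.contourArea); r=cv2.minAreaRect(c); print(r)
T=lambda x,y,z:fix(onz("top",230+(x+.5)/4-.5,160+(y+.5)/4-.5,z))
for p in cv2.boxPoints(r): print(T(p[0]+230,p[1]+200,65))
print("c",T(r[0][0]+230,r[0][1]+200,65))
# strip mid in chute
for x in (112,120,135,150):
    col=g[215:262,x].astype(float);col=np.where(col>110,col,0);y=215+(col*np.arange(47)).sum()/col.sum();print(x,y,T(x,y,65))
print(g[225:250:3,70:115:3])
E
```

```text
((47.5, 37.0), (52.0, 65.0), 90.0)
[ 18.30966187 -52.47486185]
[ 16.74463524 -99.41146194]
[-20.73945134 -97.81072482]
[-19.18829977 -50.9958264 ]
c [ -1.24286684 -75.17531733]
112 240.96622691292876 [-0.1348238  44.35072204]
120 240.4535387578238 [ 0.04312607 38.56277431]
135 240.46298342541436 [-0.3234639 27.7343298]
150 245.90580568720378 [-4.60778041 17.04305208]
[[155 150 151 152 151 149 151 151 150 151 162 123  54  33  28]
 [153 152 151 152 154 152 154 154 152 153 161 120  48  27  22]
 [153 153 152 153 154 147 146 149 151 151 157 117  55  42  46]
 [155 152 151 151 146 131 130 138 145 144 147 120  81  80  99]
 [152 151 147 143 135 112 115 129 135 135 134 126 118 125 148]
 [154 152 152 150 142 133 133 139 143 140 142 143 144 151 161]
 [155 154 157 156 150 150 150 151 150 148 151 153 153 154 153]
 [152 156 158 156 150 144 150 152 148 152 152 149 143 134 132]
 [154 155 162 162 152 141 144 149 150 154 155 144 122  97  89]]
```

Emit:
{"op": "servo_tool", "data": {
  "rows": [
    [0,0,0,-1,-30,0,0.6],
    [0,0,0,-1,-40,0,0.6],
    [0,0,0,-1,-30,0,0.6],
    [0,0,0,-0.5,-22,0,0.6],
    [0,0,0,0,0,0,0.6],
    [0,0,0,0,0,-30,0.6],
    [0,0,0,0,0,-25,0.6],
    [0,0,0,0,0,-15,0.6],
    [0,0,0,0,0,-10,0.6],
    [0,0,0,0,0,0,0.6],
    [0,0,0,0,0,0,0.6]
  ]
}}

```text
clock: 11.65
eef_pos: [528.4, 19.3, 47.2]
eef_rot: [3.141, 0.0, 1.584]
wrist_force: [0.8, 0.4, -0.3]
finger_gap: 37.5
finger_force: 0.0
```

Emit:
{"op": "servo_tool", "data": {
  "rows": [
    [0,0,0,0,0,0,1],
    [0,0,0,0,0,0,1],
    [0,0,0,0,0,0,1],
    [0,0,0,0,0,0,1],
    [0,0,0,0,0,0,1],
    [0,0,0,0,0,0,1],
    [0,0,0,0,0,0,1]
  ],
  "grip_force": 40
}}

```text
clock: 12.52
eef_pos: [528.0, 19.3, 46.5]
eef_rot: [3.141, 0.0, 1.584]
wrist_force: [1.1, 0.1, 1.0]
finger_gap: 9.3
finger_force: 40.0
```

Emit:
{"op": "servo_tool", "data": {
  "rows": [
    [0,0,0,0,3,0,1],
    [0,0,0,-0.1,5,0,1],
    [0,0,0,0,5,0,1],
    [0,0,0,-0.1,5,0,1],
    [0,0,0,-0.1,5,0,1],
    [0,0,0,0,5,0,1],
    [0,0,0,-0.1,5,0,1],
    [0,0,0,0,5,0,1],
    [0,0,0,-0.1,4,0,1],
    [0,0,0,0,0,0,1]
  ]
}}

```text
clock: 13.78
eef_pos: [527.4, 61.8, 46.5]
eef_rot: [-3.142, -0.001, 1.584]
wrist_force: [0.4, 3.1, 0.3]
finger_gap: 9.4
finger_force: 40.0
```

Emit:
{"op": "servo_tool", "data": {
  "rows": [
    [0,0,0,0,5,0,1],
    [0,0,0,-0.1,5,0,1],
    [0,0,0,-0.1,5,0,1],
    [0,0,0,0,5,0,1],
    [0,0,0,-0.1,5,0,1],
    [0,0,0,-0.1,5,0,1],
    [0,0,0,0,5,0,1],
    [0,0,0,-0.1,5,0,1],
    [0,0,0,-0.1,5,0,1],
    [0,0,0,0,5,0,1],
    [0,0,0,-0.1,5,0,1],
    [0,0,0,-0.1,5,0,1],
    [0,0,0,0,5,0,1],
    [0,0,0,-0.1,3,0,1],
    [0,0,0,0,0,0,1],
    [0,0,0,0,0,0,1]
  ]
}}

```text
clock: 15.78
eef_pos: [526.6, 129.5, 46.5]
eef_rot: [3.141, -0.0, 1.584]
wrist_force: [0.7, 2.8, 0.4]
finger_gap: 9.3
finger_force: 40.0
```

```bash
cat > look.py <<'E'
import sys
from h import *
k=sys.argv[1]
a=grab("top",f"pics/t{k}.png",(200,160,330,270)); b=grab("side",f"pics/s{k}.png",(210,120,350,260))
A=cv2.imread(f"pics/t{k}.png");B=cv2.imread(f"pics/s{k}.png")
A=cv2.resize(A,None,fx=.7,fy=.7);B=cv2.resize(B,None,fx=.75,fy=.75)
c=np.zeros((max(A.shape[0],B.shape[0]),A.shape[1]+B.shape[1],3),np.uint8);c[:A.shape[0],:A.shape[1]]=A;c[:B.shape[0],A.shape[1]:]=B
cv2.imwrite(f"pics/c{k}.png",np.clip(c*1.3,0,255).astype(np.uint8))
s=manip.read_state();print(s["eef_pos"],s["wrist_force"],fix(s["eef_pos"]),s["clock"])
h=cv2.cvtColor(a[200:260,200:330],cv2.COLOR_BGR2HSV);m=cv2.inRange(h,(10,100,60),(30,255,255))
n,_,st,ce=cv2.connectedComponentsWithStats(m)
for i in range(1,n):
    u,v=ce[i]+[200,200];print("chip",st[i,4],u,v,fix(onz("top",u,v,11)).round(1),fix(onz("top",u,v,53)).round(1))
E
python3 look.py 5
```

```text
[526.61103854 129.36406587  46.51398733] [0.03610296 2.18683567 0.05861218] [2.63774128e-02 1.73077907e+02] 15.875
chip 1 200.0 212.0 [ 31.4 217.4] [ 28.9 212. ]
chip 3 250.0 218.0 [ 8.3 67.5] [ 6.5 66.5]
chip 8 246.5 225.5 [-13.8  78.7] [-15.   77.4]
chip 9 251.11111111111111 227.22222222222223 [-19.4  65. ] [-20.4  64.1]
```

View pics/c5.png

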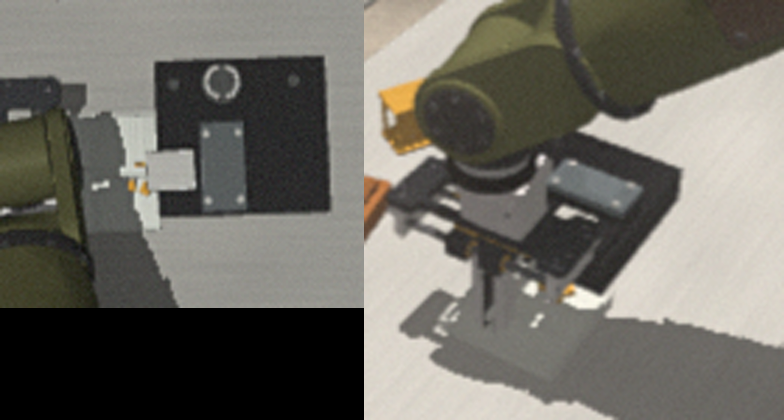

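Emit:
{"op": "servo_tool", "data": {
  "rows": [
    [0,0,0,0,0,0,0.85],
    [0,0,0,0,0,0,0.6],
    [0,0,0,0,0,0,0.6],
    [0,0,0,0,0,0,0.6],
    [0,0,0,0,0,10,0.6],
    [0,0,0,0,0,25,0.6],
    [0,0,0,0,0,40,0.6],
    [0,0,0,0,0,40,0.6],
    [0,0,0,-20,40,40,0.6],
    [0,0,0,-30,40,0,0.6],
    [0,0,0,-30,40,0,0.6],
    [0,0,0,-30,40,0,0.6],
    [0,0,0,-30,40,0,0.6],
    [0,0,0,0,0,0,0.6],
    [0,0,0,0,0,0,0.6]
  ]
}}

```text
clock: 17.75
eef_pos: [386.8, 329.0, 201.9]
eef_rot: [3.141, -0.0, 1.584]
wrist_force: [-0.0, 0.0, -0.2]
finger_gap: 37.4
finger_force: 0.0
```

```bash
python3 look.py 6
```

```text
[387.22677859 328.53290565 201.65411839] [ 0.6815661  -0.25594116 -0.27548267] [-136.7971728  374.0145005] 17.85
chip 3 250.0 218.0 [ 8.3 67.5] [ 6.5 66.5]
chip 7 246.57142857142856 225.71428571428572 [-14.4  78.5] [-15.6  77.2]
chip 11 251.27272727272728 226.9090909090909 [-18.5  64.5] [-19.5  63.6]
```

View pics/c6.png

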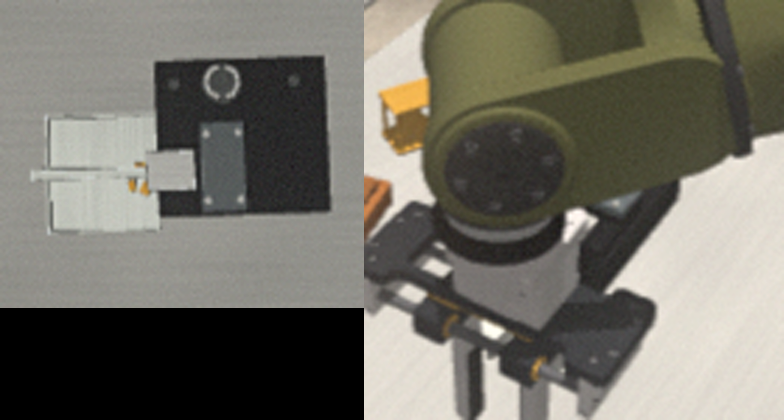

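The block is flat in the chute and clear of the guard, at crop (171,170). Three orange chips show just past the bed edge, at about (135–147,165–190). I'll swing the arm aside to confirm they are on the pan floor.

Emit:
{"op": "servo_tool", "data": {
  "rows": [
    [0,0,0,0,-36,0,0.6],
    [0,0,0,0,-36,0,0.6],
    [0,0,0,0,-36,0,0.6],
    [0,0,0,0,-36,0,0.6],
    [0,0,0,0,-36,0,0.6],
    [0,0,0,0,-36,0,0.6],
    [0,0,0,0,-36,0,0.6],
    [0,0,0,0,-36,0,0.6],
    [0,0,0,0,-36,0,0.6],
    [0,0,0,0,-36,0,0.6],
    [0,0,0,0,-36,0,0.6],
    [0,0,0,0,-36,0,0.6],
    [0,0,0,0,-36,0,0.6],
    [0,0,0,0,-36,0,0.6],
    [0,0,0,0,-36,0,0.6],
    [0,0,0,0,-36,0,0.6],
    [0,0,0,-5,-36,0,0.6],
    [0,0,0,-15,-36,0,0.6],
    [0,0,0,-20,-36,0,0.6],
    [0,0,0,-20,-36,0,0.6]
  ]
}}

```text
clock: 20.35
eef_pos: [324.9, -392.5, 201.5]
eef_rot: [-3.142, 0.0, 1.582]
wrist_force: [0.4, 0.1, -0.4]
finger_gap: 37.2
finger_force: 0.0
```

```bash
python3 look.py 7; python3 - <<'E'
from h import *
for f in [(8.3,67.5),(-14.4,78.5),(-18.5,64.5)]:
    for z in(11,53): print(f,z,np.round([(q-o)*3 for q,o in zip(proj("side",[*wor(*f),z]),(210,120))],0)+[364,0])
E
```

```text
[ 324.07292701 -393.71989478  201.27112792] [0.17383185 0.10366706 0.39004848] [-209.19043429 -347.37078657] 20.45
chip 3 250.0 218.0 [ 8.3 67.5] [ 6.5 66.5]
chip 7 246.57142857142856 225.71428571428572 [-14.4  78.5] [-15.6  77.2]
chip 11 251.27272727272728 226.9090909090909 [-18.5  64.5] [-19.5  63.6]
(8.3, 67.5) 11 [542. 279.]
(8.3, 67.5) 53 [543. 248.]
(-14.4, 78.5) 11 [556. 294.]
(-14.4, 78.5) 53 [557. 263.]
(-18.5, 64.5) 11 [567. 287.]
(-18.5, 64.5) 53 [568. 256.]
```

View pics/c7.png

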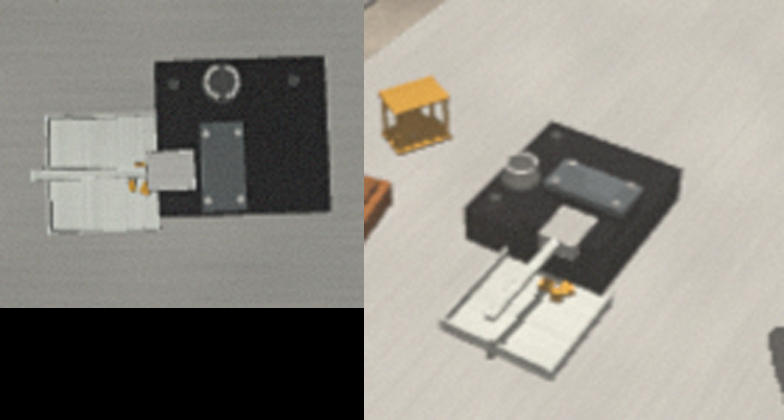

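The chips lie on the pan floor in the side view at (545–570,280–298), which matches the z≈11 prediction. The scraper is flat with its block clear of the guard, so I'm handing in.

```bash
python3 -c "
from cell import manip
print(manip.sign_off())"
```

```text
the job is handed in; nothing more can be done
None
```

The job is handed in: all three chips lie on the chip pan floor, the scraper rests flat in the far-side chute with its block about 10 mm clear of the guard, and nothing else was touched, in about 20.5 s on the robot clock.

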